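# Return four mixed-up reagent bottles to their drip dishes

## Robot

A 6-joint arm with a two-finger parallel gripper is mounted at the origin on a cart in front of the work surface, level with it; the furniture and walls round the work are solid. World frame = base frame: x ahead of the robot, y to its left, z up, the work surface at z = 0. Lengths are in mm, angles in rad, forces in N, time in s.
With the tool pointing down it reaches from about 150 to 775 mm from the base axis. Payload 6.1 kg.
Tool frame: the origin (TCP) lies midway between the tips of the shut fingers; the grasp point (between the pads) lies 19 mm behind it; z points along the fingers, y is the line along which they close (so a half turn about z gives the same grasp; the last joint's range is limited). The gripper opens to 85 mm and grips with 20 to 120 N. Pads are 22 mm wide; open, the fingers measure 114 mm over their backs; the gripper's body (76 mm by 85 mm) begins 54 mm behind the grasp point. The pads swing forward as they close: fully open they stand 13 mm farther back than shut.
Start: joints at [1.306, 0.126, -0.04, 1.405, 0, 1.571], TCP at [137.395, 506.686, 231.295] pointing down, gripper open.
Joint ranges: [-2.72, 2.72], [-0.95, 1.95], [-1.27, 1.35], [-1.78, 2.02], [-1.46, 1.47], [-3.14, 3.14]. Speed limits (rad/s): [2.39, 2.39, 3.01, 3.14, 3.14, 3.14].

## Interface

Orientations are given as a 3x3 rotation matrix whose columns are the frame's x, y, z axes.
In Python, from cell import read_state, get_image, camera_info, sign_off, outline_of gives the robot as it stands.
- The arm moves only by the tool arm_command, never from a script. Its argument "rows" is text: rows parted by semicolons, each of 5 numbers parted by spaces: the shift along the tool's x, y, z in units of 30 mm (1.0 is 30 mm), then the turn about the tool's z in rad, then the closure, from -1 (fully open) to 1 (shut). In form: tx ty tz roll jaw; .... A call has 1 to 20 rows; each row shifts and turns the commanded pose from where the row before left it, along the tool's axes as they then stand; what a row does not reach is not made up. A row lasts 1/10 s, in which the tool goes at most 50 mm and 8.59 degrees, less where a joint would pass 70% of its speed; a pose out of reach is approached as far as the arm can. A call is refused whole if a number of a shift passes 1 or a number of a turn 0.15, either way. A call with a gripper value outside its range is refused whole. The fingers move at their own pace and stop on an object; "force" is the grip in N (left out, the last holds). Time passes only in rows, so rows that do not move let the fingers close. It gives the time, the measured TCP pose, the force, the opening and the grip force at its end, in the units of the state.
- read_state(): the state, without advancing time (a new reading comes with each control period).
- get_image(name): name is "scene" or "side" or "wrist"; returns (picture, depth): 420x560x3 uint8, red, green, blue; 420x560 float32, mm along the optical axis (not along the pixel's ray), 0 where there is no reading.
- camera_info(name): a dict with "intrinsics" (3x3 intrinsics, pixels), "dist" ([k1, k2, p1, p2, k3] as OpenCV has them; the pictures are not rectified), "rvec" (rotation vector, rad) and "tvec" (3), from world to camera coordinates, as OpenCV has them. Camera axes: x right, y down, z forward; pixel columns grow to the right and rows downward; lengths in mm; the calibration is good to about 2 mm. A picture is of the moment at which its call begins: read the wrist's pose just before it. camera_info takes no time and is no camera call; for the wrist camera it gives the pose at the moment of the call.
- sign_off(): hands the job in; it is judged then, once.
Trained networks look in the newest picture that a camera, given by its name, has taken for a name from the list of things; names that differ only in an ending like _2 or _b are one class to them, and where a whole thing is asked for, a point or a joint stands for the part that bears it (a point fixed in the world has none). Each returns a list of dicts, best first, with "p" (0 to 1); they miss things now and then, are a little off and sometimes report something else, mostly with a low value. They report only what shows in the picture. A call takes as long as a camera call. They do not tell look-alikes from the thing itself.
- outline_of(camera, thing): "mask" (420x560 bool, what is visible of it) and "uv" ([column, row] in pixels, amid what is visible of it).
The state is a dict: "time_s": time; "joints": joint angles; "qvel": joint speeds; "joint_torque": joint torques, N m; "tcp_pos": TCP position; "eef_rot": TCP orientation; "force": force on the tool from outside, world axes, zero at the start; "torque": the same for the moment, N m; "width": opening from 0.0 (shut) to 1.0 (fully open); "gripper_force": force on a finger pad.
Only numpy, scipy, OpenCV 4.12 (cv2) and the standard library are available. Lean on these libraries where they do the work, as an engineer would, in place of code of your own. Each camera call takes 0.05 s, during which the arm holds its last target. There are 200 camera calls.

## Task

The four white reagent bottles have been put in the wrong drip dishes: swap them round so that each stands upright in the middle of the dish of its own cap colour, using the empty black dish as the stopover and leaving it empty again. Never stand a bottle on the bare bench or tip one over, and leave the brown bottle where it is.

Things in the scene. Friction and masses are not known exactly. Their poses are not given: they have to be found in the camera images.
- bottle_blue: closed white plastic reagent bottle with its screw cap in blue and the band of its label in blue on its label; 44 mm in diameter, 85 mm tall in all, the straight-sided body ending in a shoulder below the 18 mm wide cap; solid, 0.04 to 0.085 kg. Origin: centre of its underside, z up along its axis. It stands upright in one of the dishes at the start.
- bottle_red: closed white plastic reagent bottle with its screw cap in red and the band of its label in red on its label; 32 mm in diameter, 60 mm tall in all, the straight-sided body ending in a shoulder below the 13 mm wide cap; solid, 0.04 to 0.085 kg. Origin: centre of its underside, z up along its axis. It stands upright in one of the dishes at the start.
- bottle_orange: closed white plastic reagent bottle with its screw cap in orange and the band of its label in orange on its label; 38 mm in diameter, 75 mm tall in all, the straight-sided body ending in a shoulder below the 16 mm wide cap; solid, 0.04 to 0.085 kg. Origin: centre of its underside, z up along its axis. It stands upright in one of the dishes at the start.
- bottle_white: closed white plastic reagent bottle with its screw cap in white and the band of its label in grey on its label; 38 mm in diameter, 75 mm tall in all, the straight-sided body ending in a shoulder below the 16 mm wide cap; solid, 0.04 to 0.085 kg. Origin: centre of its underside, z up along its axis. It stands upright in one of the dishes at the start.
- dish_blue: shallow drip dish of blue plastic, home of the bottle with the blue cap; holds another bottle at the start; fixed to the bench; round, 75 mm outer and 69 mm inner diameter at the rim, about 62 mm inner diameter at the floor, rim top 9 mm above the bench, flat inner floor 4 mm above the bench. Origin: centre of its underside, on the bench top; z up.
- dish_red: shallow drip dish of red plastic, home of the bottle with the red cap; holds another bottle at the start; fixed to the bench; round, 75 mm outer and 69 mm inner diameter at the rim, about 62 mm inner diameter at the floor, rim top 9 mm above the bench, flat inner floor 4 mm above the bench. Origin: centre of its underside, on the bench top; z up.
- dish_orange: shallow drip dish of orange plastic, home of the bottle with the orange cap; holds another bottle at the start; fixed to the bench; round, 75 mm outer and 69 mm inner diameter at the rim, about 62 mm inner diameter at the floor, rim top 9 mm above the bench, flat inner floor 4 mm above the bench. Origin: centre of its underside, on the bench top; z up.
- dish_white: shallow drip dish of white plastic, home of the bottle with the white cap; holds another bottle at the start; fixed to the bench; round, 75 mm outer and 69 mm inner diameter at the rim, about 62 mm inner diameter at the floor, rim top 9 mm above the bench, flat inner floor 4 mm above the bench. Origin: centre of its underside, on the bench top; z up.
- dish_black: shallow drip dish of black plastic, the spare: empty at the start; fixed to the bench; round, 75 mm outer and 69 mm inner diameter at the rim, about 62 mm inner diameter at the floor, rim top 9 mm above the bench, flat inner floor 4 mm above the bench. Origin: centre of its underside, on the bench top; z up.
- bottle_brown: brown glass bottle with a white cap and a green label, 48 mm in diameter, 90 mm tall, loose on the bench, a bystander that stays where it is. Origin: centre of its underside.
Mind the look-alikes: they are no part of the job. What is shaped like the bottle_red but pink or yellow is not meant.

How it is judged:
By the outcome, as a careful person would: the job done as asked, in the order asked, and still so for the second after the job is handed in, with the robot touching nothing.
It also fails if it takes over 144 s, if anything falls off the work surface, if the arm or the gripper's body presses on something with over 40 N, if the wrist force passes 120 N, or if a joint passes its speed limit or range.

## Working session

There is one attempt and no reset: what is moved stays moved. The work goes in short steps, Python scripts to look and compute and a tool call to move; the robot and the scene stay as the last step left them, time stands still between calls to the robot, and variables do not carry over. Pictures are saved under pics/ and viewed, at most 14 in all, crops included, and the job is handed in when it is done.

Besides the shell and the picture viewer there is one more tool, called after "Emit:" in YAML: its name, and indented under it one key for each argument. arm_command: Moves the arm, as the interface text tells. Its arguments: {"type":"object","properties":{"rows":{"type":"string"},"force":{"type":"number"}},"required":["rows"]}

```bash
mkdir -p pics; ls; python3 - <<'E'
from cell import *
import cv2
s=read_state();print(s)
for n in ("scene","side"):
    p,d=get_image(n);cv2.imwrite(f"pics/{n}0.png",p[:,:,::-1])
E
```

```text
pics
{'time_s': 0.0, 'joints': array([ 1.30600218e+00,  1.26392564e-01, -4.05855628e-02,  1.40540019e+00,
       -1.14639014e-05,  1.57078729e+00]), 'qvel': array([ 0.00063385,  0.00057873,  0.00023674, -0.00034736,  0.00230957,
       -0.00121591]), 'joint_torque': array([-1.74466608e-03, -4.35907495e+01,  3.52926707e+01,  1.71577034e-02,
        5.70818273e-06,  1.16760905e-06]), 'tcp_pos': array([137.2973569 , 506.31753111, 230.53215257]), 'eef_rot': array([[-9.65148766e-01,  2.61701543e-01, -4.02960058e-04],
       [ 2.61701853e-01,  9.65147553e-01, -1.52985534e-03],
       [-1.14495884e-05, -1.58199339e-03, -9.99998749e-01]]), 'force': array([-0.19337364, -0.61186067, -0.39291245]), 'torque': array([-0.07252675,  0.00684034,  0.00010926]), 'gripper_force': 0.0, 'width': 1.0002781793105324}
```

View pics/scene0.png

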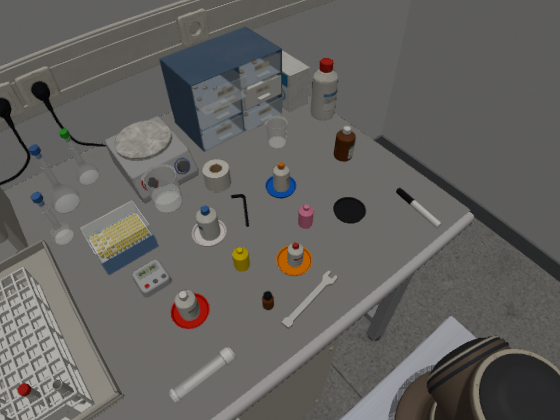

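View pics/side0.png

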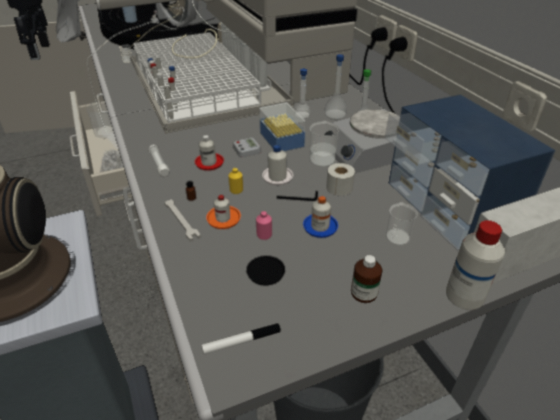

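The scene shows the blue bottle in the white dish (208,225), white in red (188,305), red in orange (295,257) and orange in blue (281,183). Black (349,210) is empty. Pink and yellow look-alikes stand between them. The order is orange→black, blue→blue, white→white, red→red, orange→orange.

```bash
cat > h.py <<'E'
from cell import *
import cv2,numpy as np
from scipy.optimize import least_squares
def cloud(n,p=None):
    ci=camera_info(n);p,d=get_image(n)
    K=np.array(ci["intrinsics"],float);R=cv2.Rodrigues(np.array(ci["rvec"],float))[0];t=np.array(ci["tvec"],float).ravel()
    v,u=np.mgrid[:420,:560];uv=np.stack([u,v],-1).reshape(-1,1,2).astype(float)
    xy=cv2.undistortPoints(uv,K,np.array(ci["dist"],float)).reshape(420,560,2)
    C=np.dstack([xy*d[...,None],d]);W=(C-t)@R
    W[d<=0]=np.nan
    return p,W,-R.T@t
def fitc(P,r):
    f=lambda c:np.hypot(P[:,0]-c[0],P[:,1]-c[1])-r
    s=least_squares(f,np.median(P[:,:2],0),loss="soft_l1",f_scale=1.5);return s.x,np.abs(s.fun).mean() if 0 else np.median(np.abs(f(s.x)))
D={"bottle_blue":(22,85),"bottle_red":(16,60),"bottle_orange":(19,75),"bottle_white":(19,75),"bottle_brown":(24,90)}
E
cat > m.py <<'E'
from h import *
import sys
for n in sys.argv[1:]:
    p,W,c=cloud(n);print(n,"cam",c.round())
    for b,(r,h) in D.items():
        for o in outline_of(n,b)[:2]:
            m=cv2.erode(o["mask"].astype(np.uint8),np.ones((3,3)))>0
            P=W[m];P=P[np.isfinite(P).all(1)]
            B=P[(P[:,2]>10)&(P[:,2]<h*.65)]
            if len(B)>15:
                x,e=fitc(B,r); 
                # solution on the far side from camera
                T=P[P[:,2]>h-4]
                print(b,round(o["p"],2),np.round(o["uv"]),x.round(1),"res",e.round(1),"top",P[:,2].max().round(),np.nanmedian(T[:,:2],0).round(1) if len(T) else "")
    for k in "blue red orange white black".split():
        for o in outline_of(n,"dish_"+k)[:2]:
            P=W[o["mask"]];P=P[np.isfinite(P).all(1)];P=P[(P[:,2]<14)].astype(np.float32)
            if len(P)<20: continue
            f=lambda q:np.clip(np.hypot(P[:,0]-q[0],P[:,1]-q[1])-37.5,0,None)
            (x,y),r=cv2.minEnclosingCircle(P[:,:2].copy())
            ct=max(cv2.findContours(o["mask"].astype(np.uint8),0,1)[0],key=cv2.contourArea)
            H=cv2.convexHull(P[:,:2].copy()).reshape(-1,2)
            q,e=fitc(H,37.5)
            print("dish",k,round(o["p"],2),np.round(o["uv"]),"mec",round(x,1),round(y,1),round(r,1),"hull",q.round(1),e.round(1),"z",np.percentile(P[:,2],[5,50,95]).round(1))
E
python3 m.py scene side
```

```text
scene cam [100. 290. 703.]
bottle_blue 0.94 [208. 220.] [558.7 107.9] res 2.6 top 91.0 [591.6  97.5]
bottle_blue 0.73 [295. 255.] [433.4  -8.3] res 1.7 top 65.0 
bottle_red 0.89 [236. 261.] [463.2 100.7] res 2.1 top 61.0 [487.1  88.3]
bottle_red 0.78 [305. 214.] [469.5 -65.1] res 2.7 top 62.0 [489.3 -82.7]
bottle_orange 0.77 [280. 180.] [580.9 -87.1] res 2.8 top 80.0 [ 604.9 -105.2]
bottle_white 0.56 [292. 254.] [405.3  19.8] res 2.6 top 65.0 
bottle_white 0.55 [188. 307.] [462.9 224.7] res 0.3 top 80.0 [460.1 225.8]
bottle_brown 0.63 [347. 142.] [ 569.2 -270.5] res 3.7 top 90.0 [ 591.9 -300.4]
dish blue 0.8 [281. 192.] mec 612.2 -108.8 41.3 hull [ 610.5 -108.2] 0.7 z [0.7 4.5 9.6]
dish red 0.95 [195. 316.] mec 466.6 221.5 40.2 hull [466.  222.8] 0.9 z [1.8 4.6 9.8]
dish orange 0.96 [292. 266.] mec 429.3 -3.2 38.6 hull [429.5  -2. ] 0.7 z [1.6 4.2 9.4]
dish white 0.93 [204. 239.] mec 601.5 99.4 39.7 hull [600.2  97.9] 0.6 z [1.4 4.5 9.7]
dish black 0.65 [348. 209.] mec 457.6 -185.1 41.0 hull [ 455.  -183.7] 1.0 z [2.  4.3 9.1]
side cam [ 240. -746.  634.]
bottle_blue 0.64 [278. 162.]
[... 256 characters left out ...]
487.8  82.4]
bottle_orange 0.56 [320. 213.] [ 589.7 -139.1] res 2.9 top 82.0 [ 604.6 -114.2]
bottle_white 0.78 [207. 152.] [461.5 224.2] res 1.2 top 79.0 [460. 218.]
bottle_brown 0.68 [365. 279.] [ 570.  -337.1] res 4.1 top 94.0 [ 593.  -306.7]
dish blue 0.59 [314. 228.] mec 606.6 -108.9 37.7 hull [ 607.2 -108.9] 1.0 z [ 4.3  6.7 11.9]
dish red 0.79 [212. 162.] mec 463.8 223.1 37.9 hull [463.5 223.5] 0.7 z [ 2.5  6.8 11.5]
dish orange 0.84 [224. 222.] mec 428.2 -2.4 38.6 hull [428.5  -1.6] 0.9 z [ 3.9  6.5 11.2]
dish white 0.7 [279. 178.] mec 596.7 95.3 36.4 hull [597.1  96.5] 1.7 z [ 4.6  7.3 11.9]
dish black 0.82 [265. 268.] mec 454.0 -184.2 37.9 hull [ 453.5 -184. ] 0.8 z [ 4.1  6.2 11. ]
```

```bash
cat > fitfar.py <<'E'
from h import *
import sys
def go(n,things):
    p,W,c=cloud(n)
    for b in things:
        r,h=D[b]
        for o in outline_of(n,b)[:3]:
            m=cv2.erode(o["mask"].astype(np.uint8),np.ones((3,3)))>0
            P=W[m];P=P[np.isfinite(P).all(1)]
            B=P[(P[:,2]>14)&(P[:,2]<h*.6)]
            if len(B)<10: continue
            g=np.median(B[:,:2],0);d=(g-c[:2])/np.linalg.norm(g-c[:2])
            # bounds keep the centre behind the visible surface
            x0=g+d*r*.8;f=lambda q:np.hypot(*(B[:,:2]-q).T)-r
            s=least_squares(f,x0,bounds=(x0-12,x0+12),loss="soft_l1",f_scale=1.5)
            cap=P[(P[:,2]>h-3)];print(n,b,round(o["p"],2),np.round(o["uv"]),s.x.round(1),"res",np.median(abs(s.fun)).round(1),"cap",np.median(cap[:,:2],0).round(1),len(cap))
if __name__=="__main__":
    for n in sys.argv[1:]: go(n,D)
E
cat > go.py <<'E'
# usage: go.py x y z [worldyaw-turn]: displacement in tool units
from h import *
import sys
s=read_state();d=s["eef_rot"].T@(np.array(sys.argv[1:4],float)-s["tcp_pos"])/30
print("t",round(s["time_s"],1),"tcp",s["tcp_pos"].round(1),"units",d.round(3),"w",round(s["width"],3),"j",s["joints"].round(2),"z",s["eef_rot"][:,2].round(3))
E
python3 fitfar.py scene side; python3 go.py 607 -110 150
```

```text
scene bottle_blue 0.96 [209. 219.] [597.5  95.4] res 0.5 cap [591.6  98.1] 37
scene bottle_red 0.93 [296. 256.] [428.   -2.3] res 0.5 cap [4.244e+02 2.000e-01] 25
scene bottle_red 0.7 [239. 260.] [489.5  87.6] res 0.3 cap [487.3  88.8] 24
scene bottle_red 0.52 [306. 216.] [491.2 -83.8] res 0.5 cap [488.6 -82.5] 18
scene bottle_orange 0.76 [283. 180.] [ 607.8 -109.3] res 0.6 cap [ 603.7 -104.7] 23
scene bottle_white 0.56 [189. 305.] [462.8 224.8] res 0.4 cap [460.2 226.2] 67
scene bottle_brown 0.88 [346. 141.] [ 597.2 -303.2] res 0.8 cap [ 593.7 -302. ] 20
side bottle_blue 0.62 [276. 162.] [596.3  95.5] res 0.9 cap [593.   88.9] 21
side bottle_red 0.64 [261. 224.] [490.2 -83.9] res 0.8 cap [487.6 -89.3] 13
side bottle_red 0.53 [220. 210.] [427.2  -2.4] res 0.7 cap [426.6  -7.1] 23
side bottle_red 0.53 [236. 183.] [488.9  87.6] res 0.9 cap [487.9  83.5] 14
side bottle_orange 0.73 [320. 214.] [ 606.6 -109.1] res 0.6 cap [ 604.3 -113.9] 34
side bottle_white 0.67 [206. 154.] [461.7 224.1] res 1.0 cap [459.4 217.9] 9
side bottle_brown 0.61 [364. 280.] [ 596.4 -303. ] res 0.5 cap [ 594.  -307.5] 66
t 1.8 tcp [137.4 506.7 231.3] units [-20.488 -15.742   2.709] w 1.002 j [ 1.31  0.13 -0.04  1.41  0.    1.57] z [-0.  0. -1.]
```

Emit:
arm_command:
  rows: "-1 -0.78 0 0 -1;-1 -0.78 0 0 -1;-1 -0.78 0 0 -1;-1 -0.78 0 0 -1;-1 -0.78 0 0 -1;-1 -0.78 0 0 -1;-1 -0.78 0 0 -1;-1 -0.78 0 0 -1;-1 -0.78 0 0 -1;-1 -0.78 0 0 -1;-1 -0.78 0 0 -1;-1 -0.78 0 0 -1;-1 -0.78 0 0 -1;-1 -0.78 0 0 -1;-1 -0.78 0 0 -1;-1 -0.78 0 0 -1;-1 -0.78 0 0 -1;-1 -0.78 0 0 -1;-1 -0.78 0 0 -1;-1 -0.78 0 0 -1"

```text
time_s: 3.8
tcp_pos: [594.8, -103.5, 231.3]
eef_rot: [[-0.965, 0.262, 0.0], [0.262, 0.965, 0.0], [-0.0, 0.0, -1.0]]
force: [0.8, 0.3, 0.2]
width: 1.001
gripper_force: 0.0
```

```bash
python3 go.py 607.2 -109.2 130
```

```text
t 3.8 tcp [ 594.8 -103.5  231.3] units [-0.449 -0.076  3.376] w 1.001 j [-0.17  0.28  0.15  1.44  0.    0.09] z [ 0.  0. -1.]
```

Emit:
arm_command:
  rows: "-0.45 -0.08 0 0 -1;0 0 0 0 -1;0 0 0 0 -1"

```text
time_s: 4.1
tcp_pos: [606.1, -107.8, 230.9]
eef_rot: [[-0.965, 0.262, -0.001], [0.262, 0.965, 0.0], [0.001, 0.0, -1.0]]
force: [0.3, 0.8, -0.3]
width: 0.999
gripper_force: 0.0
```

```bash
python3 go.py 607.2 -109.2 30; python3 m.py wrist; python3 fitfar.py wrist; python3 -c "
from h import *
p,d=get_image('wrist');cv2.imwrite('pics/w1.png',p[:,:,::-1])"
```

```text
t 4.1 tcp [ 606.1 -107.8  230.9] units [-0.054 -0.038  6.697] w 0.999 j [-0.18  0.3   0.18  1.45  0.    0.09] z [-0.001  0.    -1.   ]
wrist cam [528. -87. 373.]
bottle_blue 0.63 [490. 116.] [597.  95.] res 0.3 top 91.0 [595.3  93.1]
bottle_red 0.18 [155.  40.] [ 450.4 -185.8] res 18.6 top 11.0 
bottle_orange 0.87 [274. 182.] [ 607.4 -109.3] res 0.1 top 80.0 [ 606.7 -108.7]
bottle_brown 0.8 [ 89. 220.] [ 596.7 -302.6] res 0.3 top 91.0 [ 595.2 -300.6]
dish blue 0.76 [284. 158.] mec 610.0 -107.5 38.2 hull [ 609.7 -107.9] 0.5 z [2.7 4.5 9.3]
dish blue 0.32 [339.   3.] mec 463.6 -10.7 9.5 hull [499.4 -20.9] 0.8 z [7.4 8.3 9.9]
dish orange 0.45 [339.   3.] mec 463.8 -9.8 8.5 hull [500.3 -18.4] 0.7 z [7.1 8.3 9.9]
dish white 0.83 [451. 106.] mec 600.1 96.5 38.4 hull [599.2  97.2] 0.5 z [2.6 4.4 9.3]
dish black 0.78 [155.  38.] mec 452.7 -185.2 39.1 hull [ 453.  -184.2] 0.6 z [2.4 4.1 9. ]
wrist bottle_blue 0.78 [488. 116.] [597.  95.] res 0.3 cap [595.6  93.1] 409
wrist bottle_blue 0.19 [275. 181.] [ 610.6 -110.4] res 0.2 cap [nan nan] 0
wrist bottle_red 0.96 [268.  47.] [490.7 -84.4] res 0.0 cap [491.  -84.5] 190
wrist bottle_red 0.6 [447.   8.] [489.5  87.2] res 0.3 cap [nan nan] 0
wrist bottle_brown 0.67 [ 90. 221.] [ 596.7 -302.6] res 0.3 cap [ 595.1 -300.8] 275
  return _methods._mean(a, axis=axis, dtype=dtype,
  ret = um.true_divide(
```

View pics/w1.png

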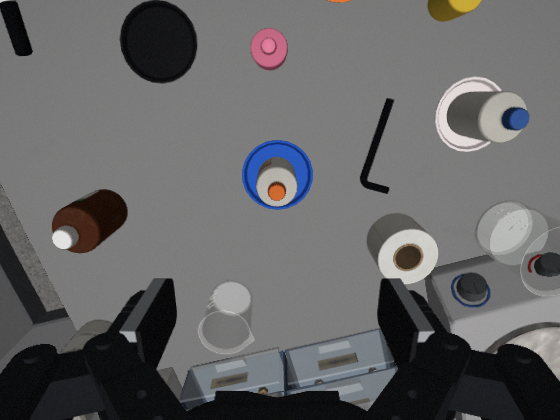

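Emit:
arm_command:
  rows: "-0.05 -0.05 1 0 -1;0 0 1 0 -1;0 0 1 0 -1;0 0 1 0 -1;0 0 0.5 0 -1;0 0 0.5 0 -1;0 0 0 0 -1"
  force: 30

```text
time_s: 5.7
tcp_pos: [605.9, -109.5, 78.9]
eef_rot: [[-0.965, 0.262, -0.004], [0.262, 0.965, 0.001], [0.004, -0.0, -1.0]]
force: [-0.2, 0.4, 0.1]
width: 1.002
gripper_force: 0.0
```

```bash
python3 go.py 607.3 -109.3 18
```

```text
t 5.7 tcp [ 605.9 -109.5   78.9] units [-0.051  0.018  2.028] w 1.002 j [-0.18  0.34 -0.11  1.13  0.    0.09] z [-0.004  0.001 -1.   ]
```

Emit:
arm_command:
  rows: "-0.05 0.02 0.5 0 -1;0 0 0.5 0 -1;0 0 0.5 0 -1;0 0 0.5 0 -1;0 0 0 0 -1;0 0 0 0 0.3;0 0 0 0 0.5;0 0 0 0 0.7;0 0 0 0 1;0 0 0 0 1;0 0 0 0 1;0 0 0 0 1;0 0 0 0 1;0 0 0 0 1;0 0 0 0 1;0 0 0 0 1"
  force: 30

```text
time_s: 7.3
tcp_pos: [609.7, -109.6, 22.3]
eef_rot: [[-0.965, 0.262, 0.002], [0.262, 0.965, -0.0], [-0.002, 0.0, -1.0]]
force: [-1.1, 0.8, 4.8]
width: 0.432
gripper_force: 30.0
```

```bash
python3 go.py 607.3 -109.3 18
```

```text
t 7.3 tcp [ 609.7 -109.6   22.3] units [ 0.081 -0.012  0.144] w 0.432 j [-0.18  0.37 -0.19  1.01  0.    0.09] z [ 0.002 -0.    -1.   ]
```

Emit:
arm_command:
  rows: "0 0 -0.2 0 1;0 0 -0.4 0 1;0 0 -0.8 0 1;0 0 -1 0 1;0 0 -1 0 1;0 0 -1 0 1;0 0 0 0 1;0 0 0 0 1"

```text
time_s: 8.1
tcp_pos: [609.5, -109.7, 154.4]
eef_rot: [[-0.965, 0.262, 0.002], [0.262, 0.965, -0.0], [-0.002, 0.0, -1.0]]
force: [-0.1, 0.4, -1.3]
width: 0.431
gripper_force: 30.1
```

```bash
python3 go.py 456.6 -184.3 150;python3 fitfar.py wrist scene 2>/dev/null| grep -E "orange|white"; python3 -c "
from h import *
p,d=get_image('wrist');cv2.imwrite('pics/w2.png',p[:,:,::-1])"
```

```text
t 8.1 tcp [ 609.5 -109.7  154.4] units [ 4.267 -3.735  0.139] w 0.431 j [-0.18  0.31  0.03  1.28 -0.    0.09] z [ 0.002 -0.    -1.   ]
scene bottle_white 0.62 [296. 253.] [430.4  -4.9] res 0.5 cap [nan nan] 0
scene bottle_white 0.59 [190. 307.] [462.9 224.7] res 0.4 cap [460.3 225.9] 62
```

View pics/w2.png

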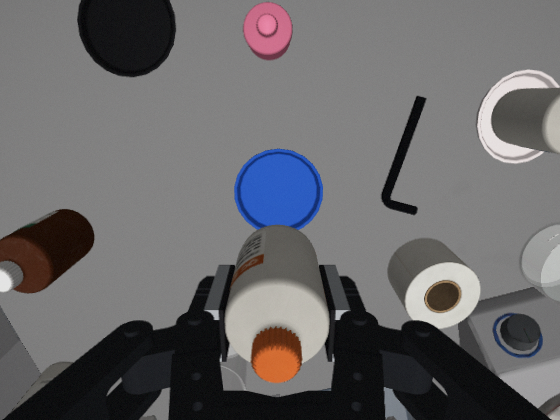

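Emit:
arm_command:
  rows: "0.8 -0.7 0 0 1;0.8 -0.7 0 0 1;0.8 -0.7 0 0 1;0.8 -0.7 0 0 1;0.7 -0.6 0 0 1;0.3 -0.3 0 0 1;0.07 -0.04 0 0 1;0 0 0 0 1;0 0 1 0 1;0 0 1 0 1;0 0 1 0 1;0 0 0 0 1;0 0 0 0 1"

```text
time_s: 10.05
tcp_pos: [456.6, -183.8, 63.4]
eef_rot: [[-0.965, 0.261, -0.001], [0.261, 0.965, 0.001], [0.001, 0.0, -1.0]]
force: [0.3, -0.2, 0.0]
width: 0.431
gripper_force: 30.3
```

```bash
python3 go.py 456.2 -184.3 22.5;python3 m.py wrist 2>/dev/null| grep -E "dish (black|blue)"
```

```text
t 10.1 tcp [ 456.6 -183.8   63.4] units [ 0.007 -0.019  1.362] w 0.431 j [-0.38  0.12 -0.42  1.03  0.   -0.12] z [-0.001  0.001 -1.   ]
dish black 0.59 [276. 210.] mec 454.0 -183.6 37.2 hull [ 454.4 -183.8] 0.5 z [2.9 4.1 9. ]
```

Emit:
arm_command:
  rows: "0 0 0.4 0 1;0 0 0.4 0 1;0 0 0.3 0 1;0 0 0.15 0 1;0 0 0 0 1;0 0 0 0 1"

```text
time_s: 11.2
tcp_pos: [456.0, -184.3, 25.7]
eef_rot: [[-0.965, 0.262, -0.0], [0.262, 0.965, 0.0], [0.0, 0.0, -1.0]]
force: [0.1, -0.2, -0.3]
width: 0.435
gripper_force: 30.3
```

Emit:
arm_command:
  rows: "0 0 0.05 0 1;0 0 0.05 0 1;0 0 0 0 1;0 0 0 0 1"

```text
time_s: 11.6
tcp_pos: [456.1, -184.3, 22.9]
eef_rot: [[-0.965, 0.262, 0.0], [0.262, 0.965, -0.0], [-0.0, -0.0, -1.0]]
force: [-0.0, 0.0, -1.0]
width: 0.434
gripper_force: 30.3
```

Emit:
arm_command:
  rows: "0 0 0.03 0 1;0 0 0.02 0 1;0 0 0 0 0.4;0 0 0 0 0;0 0 0 0 -0.5;0 0 0 0 -1;0 0 0 0 -1;0 0 0 0 -1;0 0 0 0 -1"

```text
time_s: 12.5
tcp_pos: [456.0, -184.3, 21.2]
eef_rot: [[-0.965, 0.262, -0.0], [0.262, 0.965, 0.0], [0.0, -0.0, -1.0]]
force: [-0.2, -0.3, -0.6]
width: 0.998
gripper_force: 0.0
```

Emit:
arm_command:
  rows: "0 0 -0.5 0 -1;0 0 -1 0 -1;0 0 -1 0 -1;0 0 -1 0 -1;0 0 -1 0 -1;0 0 -1 0 -1;0 0 -1 0 -1;0 0 0 0 -1"

```text
time_s: 13.3
tcp_pos: [457.8, -185.0, 220.5]
eef_rot: [[-0.965, 0.262, 0.006], [0.262, 0.965, -0.003], [-0.007, -0.001, -1.0]]
force: [-0.3, -0.5, 0.2]
width: 1.001
gripper_force: 0.0
```

```bash
python3 go.py 597.0 95.2 200;python3 fitfar.py wrist scene 2>/dev/null| grep -E "orange|blue"; python3 m.py scene 2>/dev/null| grep dish
```

```text
t 13.3 tcp [ 457.8 -185.   220.5] units [-2.03  10.229  0.689] w 1.001 j [-0.38  0.06 -0.13  1.37 -0.   -0.12] z [ 0.006 -0.003 -1.   ]
wrist bottle_blue 0.63 [552. 233.] [597.1  94.8] res 0.4 cap [nan nan] 0
wrist bottle_orange 0.7 [277. 176.] [ 454.  -184.1] res 0.1 cap [ 453.6 -183.4] 279
scene bottle_blue 0.68 [207. 220.] [597.4  95.2] res 0.5 cap [591.5  97.5] 39
scene bottle_orange 0.78 [353. 204.] [ 454.2 -184.2] res 0.6 cap [ 450.3 -180. ] 22
dish blue 0.69 [282. 186.] mec 613.2 -112.2 42.9 hull [ 610.8 -108.1] 0.8 z [1.7 4.4 9.2]
dish red 0.56 [196. 314.] mec 465.8 222.8 39.4 hull [465.2 222.5] 0.8 z [0.8 4.6 9.8]
dish orange 0.61 [293. 265.] mec 429.5 -0.5 37.0 hull [430.   -0.8] 0.9 z [1.8 4.3 9.2]
dish white 0.63 [205. 240.] mec 600.7 99.1 39.1 hull [600.1  97.4] 1.0 z [1.1 4.5 9.7]
dish white 0.43 [209. 221.] mec 626.3 86.9 52.5 hull [616.2  91.1] 4.1 z [-0.7  7.6 13.2]
dish black 0.89 [349. 216.] mec 454.1 -182.6 38.3 hull [ 454.  -183.7] 0.7 z [1.8 4.9 9.4]
```

Emit:
arm_command:
  rows: "-0.2 1 0 0 -1;-0.2 1 0 0 -1;-0.2 1 0 0 -1;-0.2 1 0 0 -1;-0.2 1 0 0 -1;-0.2 1 0 0 -1;-0.2 1 0 0 -1;-0.2 1 0 0 -1;-0.2 1 0 0 -1;-0.2 0.8 0 0 -1;-0.03 0.4 0 0 -1;0 0.03 0 0 -1;0 0 0 0 -1;0 0 1 0 -1;0 0 1 0 -1;0 0 1 0 -1;0 0 0 0 -1;0 0 0 0 -1"

```text
time_s: 16.25
tcp_pos: [594.6, 95.0, 126.9]
eef_rot: [[-0.965, 0.263, -0.001], [0.263, 0.965, -0.0], [0.001, -0.0, -1.0]]
force: [-0.0, 0.4, 0.8]
width: 1.0
gripper_force: 0.0
```

```bash
python3 go.py 597.1 95.2 26
```

```text
t 16.2 tcp [594.6  95.  126.9] units [-0.079  0.031  3.364] w 1.0 j [ 0.16  0.29 -0.07  1.22 -0.    0.42] z [-0.001 -0.    -1.   ]
```

Emit:
arm_command:
  rows: "-0.08 0.03 0.6 0 -1;0 0 0.7 0 -1;0 0 0.7 0 -1;0 0 0.6 0 -1;0 0 0.5 0 -1;0 0 0.26 0 -1;0 0 0 0 -1;0 0 0 0 -1"

```text
time_s: 17.05
tcp_pos: [598.7, 96.2, 27.1]
eef_rot: [[-0.965, 0.262, 0.002], [0.262, 0.965, 0.0], [-0.002, 0.001, -1.0]]
force: [0.1, -0.1, -0.4]
width: 0.995
gripper_force: 0.0
```

```bash
python3 go.py 597.1 95.2 26
```

```text
t 17.1 tcp [598.7  96.2  27.1] units [ 0.042 -0.045  0.036] w 0.995 j [ 0.16  0.35 -0.21  1.01 -0.    0.42] z [ 0.002  0.    -1.   ]
```

Emit:
arm_command:
  rows: "0.04 -0.04 0 0 -1;0 0 0 0 0.2;0 0 0 0 0.4;0 0 0 0 0.6;0 0 0 0 1;0 0 0 0 1;0 0 0 0 1;0 0 0 0 1;0 0 0 0 1;0 0 0 0 1"

```text
time_s: 18.05
tcp_pos: [596.4, 95.3, 25.9]
eef_rot: [[-0.965, 0.262, 0.001], [0.262, 0.965, -0.0], [-0.001, 0.0, -1.0]]
force: [-0.5, 0.0, 5.2]
width: 0.495
gripper_force: 30.5
```

Emit:
arm_command:
  rows: "0 0 -0.2 0 1;0 0 -0.4 0 1;0 0 -0.8 0 1;0 0 -1 0 1;0 0 -1 0 1;0 0 -1 0 1;0 0 0 0 1;0 0 0 0 1"

```text
time_s: 18.85
tcp_pos: [596.7, 95.5, 158.6]
eef_rot: [[-0.965, 0.262, 0.002], [0.262, 0.965, 0.0], [-0.002, 0.001, -1.0]]
force: [-0.0, 1.1, -0.6]
width: 0.499
gripper_force: 30.6
```

```bash
python3 go.py 608.5 -108.8 150; python3 m.py wrist 2>/dev/null| grep -E "dish (blue|white)"
```

```text
t 18.9 tcp [596.7  95.5 158.6] units [-2.16  -6.47   0.284] w 0.499 j [ 0.16  0.28 -0.01  1.28  0.    0.42] z [ 0.002  0.    -1.   ]
dish white 0.84 [284. 192.] mec 600.5 97.2 38.9 hull [599.5  96.8] 0.3 z [2.8 4.  8.9]
```

Emit:
arm_command:
  rows: "-0.3 -0.9 0 0 1;-0.3 -0.9 0 0 1;-0.3 -0.9 0 0 1;-0.3 -0.9 0 0 1;-0.3 -0.9 0 0 1;-0.3 -0.9 0 0 1;-0.3 -0.7 0 0 1;-0.06 -0.37 0 0 1;0 0 0 0 1;0 0 1 0 1;0 0 1 0 1;0 0 1 0 1;0 0 0 0 1;0 0 0 0 1;0 0 0 0 1"

```text
time_s: 20.9
tcp_pos: [609.2, -108.5, 69.6]
eef_rot: [[-0.965, 0.261, 0.003], [0.261, 0.965, -0.0], [-0.003, 0.0, -1.0]]
force: [0.6, 0.8, -1.4]
width: 0.502
gripper_force: 30.8
```

```bash
python3 go.py 608.4 -108.5 26; python3 m.py wrist 2>/dev/null| grep -E "dish (blue|white)"
```

```text
t 20.9 tcp [ 609.2 -108.5   69.6] units [ 0.029 -0.007  1.453] w 0.502 j [-0.18  0.34 -0.12  1.1   0.    0.09] z [ 0.003 -0.    -1.   ]
dish blue 0.67 [277. 208.] mec 611.1 -109.3 39.6 hull [ 609.5 -108.6] 0.3 z [2.8 4.1 9. ]
dish white 0.67 [556. 139.] mec 597.8 71.0 23.0 hull [598.7  97.3] 0.6 z [0.6 4.9 9.3]
dish white 0.36 [ 12. 285.] mec 595.6 -288.8 19.6 hull [ 597.8 -316.1] 1.6 z [ 2.1  8.  13.3]
```

Emit:
arm_command:
  rows: "0 0 0.4 0 1;0 0 0.4 0 1;0 0 0.3 0 1;0 0 0.2 0 1;0 0 0.1 0 1;0 0 0.03 0 1;0 0 0 0 1;0 0 0 0 1"

```text
time_s: 22.25
tcp_pos: [607.4, -108.8, 25.9]
eef_rot: [[-0.965, 0.262, -0.0], [0.262, 0.965, -0.0], [0.0, -0.0, -1.0]]
force: [-5.9, 1.0, 10.3]
width: 0.5
gripper_force: 31.8
```

Emit:
arm_command:
  rows: "0 0 -0.03 0 1;0 0 0 0 0.4;0 0 0 0 0;0 0 0 0 -0.5;0 0 0 0 -1;0 0 0 0 -1;0 0 0 0 -1;0 0 0 0 -1"

```text
time_s: 23.05
tcp_pos: [608.0, -108.9, 25.3]
eef_rot: [[-0.965, 0.262, -0.0], [0.262, 0.965, 0.0], [0.0, -0.0, -1.0]]
force: [0.9, -0.4, 0.2]
width: 1.007
gripper_force: 0.0
```

Emit:
arm_command:
  rows: "0 0 -0.5 0 -1;0 0 -1 0 -1;0 0 -1 0 -1;0 0 -1 0 -1;0 0 -1 0 -1;0 0 -1 0 -1;0 0 -1 0 -1;0 0 0 0 -1"

```text
time_s: 23.85
tcp_pos: [609.7, -109.3, 225.4]
eef_rot: [[-0.965, 0.262, 0.007], [0.262, 0.965, -0.001], [-0.007, 0.001, -1.0]]
force: [0.1, 0.4, 0.6]
width: 0.998
gripper_force: 0.0
```

```bash
python3 go.py 462.2 224.3 222;python3 fitfar.py wrist scene 2>/dev/null| grep -E "white|blue"
```

```text
t 23.9 tcp [ 609.7 -109.3  225.4] units [7.656 9.444 0.061] w 0.998 j [-0.18  0.3   0.17  1.43  0.    0.09] z [ 0.007 -0.001 -1.   ]
wrist bottle_blue 0.56 [279. 180.] [ 608.7 -109.4] res 0.1 cap [ 607.2 -108.3] 373
scene bottle_blue 0.7 [280. 175.] [ 609.2 -109. ] res 0.5 cap [ 603.3 -104.6] 21
scene bottle_white 0.96 [188. 308.] [462.9 224.9] res 0.4 cap [460.7 225.5] 61
```

Emit:
arm_command:
  rows: "0.8 1 0 0 -1;0.8 1 0 0 -1;0.8 1 0 0 -1;0.8 1 0 0 -1;0.8 1 0 0 -1;0.8 1 0 0 -1;0.8 1 0 0 -1;0.8 1 0 0 -1;0.8 0.8 0 0 -1;0.4 0.5 0 0 -1;0.06 0.14 0 0 -1;0 0 0 0 -1;0 0 1 0 -1;0 0 1 0 -1;0 0 1 0 -1;0 0 0 0 -1;0 0 0 0 -1"

```text
time_s: 26.15
tcp_pos: [460.5, 223.6, 130.8]
eef_rot: [[-0.965, 0.263, -0.001], [0.263, 0.965, -0.001], [0.001, -0.001, -1.0]]
force: [0.6, 0.1, 0.4]
width: 0.997
gripper_force: 0.0
```

```bash
python3 go.py 462.4 224.4 18;python3 fitfar.py wrist 2>/dev/null| grep -E "white"
```

```text
t 26.1 tcp [460.5 223.6 130.8] units [-0.056  0.044  3.76 ] w 0.997 j [ 0.45  0.12 -0.27  1.18 -0.    0.72] z [-0.001 -0.001 -1.   ]
wrist bottle_white 0.76 [281. 222.] [463.  224.5] res 0.2 cap [461.  225.5] 530
```

Emit:
arm_command:
  rows: "-0.05 0.03 0.6 0 -1;0 0 0.7 0 -1;0 0 0.7 0 -1;0 0 0.7 0 -1;0 0 0.6 0 -1;0 0 0.3 0 -1;0 0 0.16 0 -1;0 0 0 0 -1;0 0 0 0 -1"

```text
time_s: 27.35
tcp_pos: [462.6, 225.3, 18.6]
eef_rot: [[-0.965, 0.262, 0.001], [0.262, 0.965, 0.001], [-0.001, 0.001, -1.0]]
force: [-0.9, -0.7, 0.7]
width: 1.0
gripper_force: 0.0
```

```bash
python3 go.py 462.6 224.5 18
```

```text
t 27.4 tcp [462.6 225.3  18.6] units [-0.008 -0.026  0.019] w 1.0 j [ 0.45  0.19 -0.44  0.94  0.    0.72] z [ 0.001  0.001 -1.   ]
```

Emit:
arm_command:
  rows: "0 -0.02 0 0 -1;0 0 0 0 0.2;0 0 0 0 0.4;0 0 0 0 0.6;0 0 0 0 1;0 0 0 0 1;0 0 0 0 1;0 0 0 0 1;0 0 0 0 1;0 0 0 0 1"

```text
time_s: 28.35
tcp_pos: [462.0, 224.6, 17.9]
eef_rot: [[-0.965, 0.262, 0.0], [0.262, 0.965, 0.0], [-0.0, 0.0, -1.0]]
force: [-1.4, 1.6, 4.7]
width: 0.428
gripper_force: 30.2
```

Emit:
arm_command:
  rows: "0 0 -0.2 0 1;0 0 -0.4 0 1;0 0 -0.8 0 1;0 0 -1 0 1;0 0 -1 0 1;0 0 -1 0 1;0 0 0 0 1;0 0 0 0 1"

```text
time_s: 29.15
tcp_pos: [462.2, 224.6, 150.7]
eef_rot: [[-0.965, 0.262, 0.002], [0.262, 0.965, 0.001], [-0.001, 0.001, -1.0]]
force: [0.5, -0.1, -1.0]
width: 0.429
gripper_force: 30.1
```

```bash
python3 go.py 598.8 96.8 150; python3 m.py wrist 2>/dev/null| grep -E "dish (red)"
```

```text
t 29.1 tcp [462.2 224.6 150.7] units [-5.509 -2.919  0.027] w 0.429 j [ 0.45  0.12 -0.23  1.23 -0.    0.72] z [ 0.002  0.001 -1.   ]
dish red 0.73 [277. 196.] mec 464.8 224.3 37.2 hull [464.7 224.2] 0.9 z [2.8 4.1 8.9]
```

Emit:
arm_command:
  rows: "-0.9 -0.5 0 0 1;-0.9 -0.5 0 0 1;-0.9 -0.5 0 0 1;-0.9 -0.5 0 0 1;-0.9 -0.4 0 0 1;-0.7 -0.4 0 0 1;-0.3 -0.12 0 0 1;0 0 0 0 1;0 0 0.8 0 1;0 0 1 0 1;0 0 1 0 1;0 0 0 0 1;0 0 0 0 1;0 0 0 0 1"

```text
time_s: 31.1
tcp_pos: [598.9, 97.4, 67.8]
eef_rot: [[-0.965, 0.261, 0.003], [0.261, 0.965, 0.001], [-0.002, 0.001, -1.0]]
force: [0.6, 0.4, 0.2]
width: 0.428
gripper_force: 30.2
```

```bash
python3 go.py 598.8 96.8 19; python3 m.py wrist 2>/dev/null| grep -E "dish (white)"
```

```text
t 31.1 tcp [598.9  97.4  67.8] units [ 0.003 -0.022  1.626] w 0.428 j [ 0.16  0.32 -0.15  1.09  0.    0.43] z [ 0.003  0.001 -1.   ]
dish white 0.96 [276. 218.] mec 600.6 97.4 39.1 hull [599.4  97. ] 0.4 z [2.8 4.1 9. ]
```

Emit:
arm_command:
  rows: "0 -0.01 0.4 0 1;0 0 0.4 0 1;0 0 0.4 0 1;0 0 0.25 0 1;0 0 0.1 0 1;0 0 0.05 0 1;0 0 0 0 1;0 0 0 0 1"

```text
time_s: 32.45
tcp_pos: [598.0, 96.4, 18.0]
eef_rot: [[-0.965, 0.262, 0.0], [0.262, 0.965, -0.0], [-0.0, -0.0, -1.0]]
force: [-3.3, 0.0, 3.6]
width: 0.43
gripper_force: 30.4
```

Just touching; release.

Emit:
arm_command:
  rows: "0 0 0 0 0.8;0 0 0 0 0.4;0 0 0 0 0;0 0 0 0 -0.5;0 0 0 0 -1;0 0 0 0 -1;0 0 0 0 -1;0 0 0 0 -1"

```text
time_s: 33.25
tcp_pos: [598.1, 96.4, 17.6]
eef_rot: [[-0.965, 0.262, -0.0], [0.262, 0.965, 0.0], [0.0, -0.0, -1.0]]
force: [-0.7, -0.3, -0.2]
width: 0.996
gripper_force: 0.0
```

Emit:
arm_command:
  rows: "0 0 -0.5 0 -1;0 0 -1 0 -1;0 0 -1 0 -1;0 0 -1 0 -1;0 0 -1 0 -1;0 0 -1 0 -1;0 0 -1 0 -1;0 0 0 0 -1"

```text
time_s: 34.05
tcp_pos: [599.9, 96.7, 217.6]
eef_rot: [[-0.965, 0.262, 0.007], [0.262, 0.965, 0.001], [-0.007, 0.003, -1.0]]
force: [-0.2, 0.5, -0.2]
width: 0.997
gripper_force: 0.0
```

```bash
python3 go.py 427.7 -2.3 222;python3 fitfar.py wrist scene 2>/dev/null| grep -E "white|red"
```

```text
t 34.0 tcp [599.9  96.7 217.6] units [ 4.674 -4.686 -0.194] w 0.997 j [0.16 0.28 0.12 1.4  0.   0.42] z [ 0.007  0.001 -1.   ]
wrist bottle_red 0.77 [106.  19.] [427.9  -2.4] res 0.3 cap [428.7  -1.2] 272
wrist bottle_red 0.76 [229.  61.] [489.5  87. ] res 0.2 cap [489.4  87.8] 194
wrist bottle_red 0.56 [ 57. 118.] [490.9 -83.9] res 0.3 cap [490.9 -83.1] 153
wrist bottle_white 0.56 [278. 181.] [599.   95.7] res 0.2 cap [597.6  96.5] 273
scene bottle_red 0.73 [241. 260.] [489.6  87.5] res 0.4 cap [486.   88.6] 19
scene bottle_red 0.7 [302. 215.] [491.1 -84. ] res 0.5 cap [488.4 -81.5] 13
scene bottle_red 0.67 [296. 255.] [428.   -2.6] res 0.5 cap [426.2  -0.6] 27
scene bottle_white 0.94 [209. 225.] [599.6  96. ] res 0.5 cap [595.   98.3] 33
```

Emit:
arm_command:
  rows: "0.9 -0.9 0 0 -1;0.9 -0.9 0 0 -1;0.9 -0.9 0 0 -1;0.9 -0.9 0 0 -1;0.7 -0.7 0 0 -1;0.3 -0.3 0 0 -1;0.07 -0.09 0 0 -1;0 0 0 0 -1;0 0 1 0 -1;0 0 1 0 -1;0 0 0 0 -1;0 0 0 0 -1;0 0 0 0 -1"

```text
time_s: 35.95
tcp_pos: [427.3, -2.4, 154.0]
eef_rot: [[-0.965, 0.261, 0.002], [0.261, 0.965, 0.0], [-0.002, 0.0, -1.0]]
force: [-0.1, -0.4, -0.3]
width: 0.998
gripper_force: 0.0
```

```bash
python3 go.py 427.9 -2.4 12; python3 fitfar.py wrist 2>/dev/null| grep -E "red"; python3 -c "
from h import *
p,W,c=cloud('scene')
P=W[292:309,262:275].reshape(-1,3);P=P[P[:,2]>12];print(len(P),np.percentile(P,[5,50,95],axis=0).round())"
```

```text
t 36.0 tcp [427.3  -2.4 154. ] units [-1.200e-02  4.000e-03  4.734e+00] w 0.998 j [-0.01 -0.05 -0.39  1.23  0.    0.26] z [ 0.002  0.    -1.   ]
wrist bottle_red 0.76 [272. 204.] [427.8  -2.6] res 0.1 cap [427.   -2.4] 281
wrist bottle_red 0.63 [203. 290.] [490.8 -84.4] res 0.3 cap [489.2 -82.8] 161
151 [[375.  93.  15.]
 [380. 103.  32.]
 [389. 110.  45.]]
```

Emit:
arm_command:
  rows: "0 0 0.7 0 -1;0 0 0.8 0 -1;0 0 0.8 0 -1;0 0 0.8 0 -1;0 0 0.8 0 -1;0 0 0.5 0 -1;0 0 0.3 0 -1;0 0 0 0 -1;0 0 0 0 -1;0 0 0 0 0.2;0 0 0 0 0.4;0 0 0 0 0.6;0 0 0 0 1;0 0 0 0 1;0 0 0 0 1;0 0 0 0 1;0 0 0 0 1;0 0 0 0 1;0 0 0 0 1"

```text
time_s: 38.2
tcp_pos: [426.4, -2.6, 12.1]
eef_rot: [[-0.965, 0.262, 0.001], [0.262, 0.965, 0.0], [-0.001, 0.0, -1.0]]
force: [-1.0, 0.8, 6.1]
width: 0.361
gripper_force: 29.8
```

Emit:
arm_command:
  rows: "0 0 -0.2 0 1;0 0 -0.4 0 1;0 0 -0.8 0 1;0 0 -1 0 1;0 0 -1 0 1;0 0 -1 0 1;0 0 -0.6 0 1;0 0 0 0 1"

```text
time_s: 39.0
tcp_pos: [427.6, -2.8, 165.0]
eef_rot: [[-0.965, 0.262, 0.005], [0.262, 0.965, -0.0], [-0.005, 0.001, -1.0]]
force: [-0.2, -0.4, -1.1]
width: 0.357
gripper_force: 29.8
```

```bash
python3 go.py 464.5 223.8 160; python3 m.py wrist 2>/dev/null| grep -E "dish (orange)"
```

```text
t 39.0 tcp [427.6  -2.8 165. ] units [0.79  7.612 0.17 ] w 0.357 j [-0.01 -0.05 -0.37  1.25 -0.    0.26] z [ 0.005 -0.    -1.   ]
dish orange 0.7 [281. 189.] mec 431.8 -2.5 39.3 hull [431.2  -1.4] 0.8 z [2.7 4.1 8.9]
```

Emit:
arm_command:
  rows: "0.1 0.9 0 0 1;0.1 1 0 0 1;0.1 1 0 0 1;0.1 1 0 0 1;0.1 1 0 0 1;0.1 1 0 0 1;0.1 0.9 0 0 1;0.1 0.6 0 0 1;0.02 0.2 0 0 1;0 0 0 0 1;0 0 1 0 1;0 0 1 0 1;0 0 1 0 1;0 0 0 0 1;0 0 0 0 1;0 0 0 0 1"

```text
time_s: 41.15
tcp_pos: [463.0, 223.8, 73.6]
eef_rot: [[-0.965, 0.262, 0.002], [0.262, 0.965, 0.001], [-0.002, 0.002, -1.0]]
force: [-0.8, 0.0, -0.8]
width: 0.355
gripper_force: 30.0
```

```bash
python3 go.py 463.4 223.7 13; python3 m.py wrist 2>/dev/null| grep -E "dish (red)"
```

```text
t 41.1 tcp [463.  223.8  73.6] units [-9.000e-03 -2.000e-03  2.019e+00] w 0.355 j [ 0.45  0.15 -0.36  1.06 -0.    0.72] z [ 0.002  0.001 -1.   ]
dish red 0.71 [279. 221.] mec 466.9 224.0 39.3 hull [465.3 224.2] 0.3 z [2.8 4.1 8.9]
```

Emit:
arm_command:
  rows: "-0.01 0 0.4 0 1;0 0 0.5 0 1;0 0 0.5 0 1;0 0 0.35 0 1;0 0 0.15 0 1;0 0 0.1 0 1;0 0 0 0 1;0 0 0 0 1"

```text
time_s: 42.5
tcp_pos: [462.6, 223.9, 12.2]
eef_rot: [[-0.965, 0.262, 0.001], [0.262, 0.965, 0.0], [-0.001, 0.001, -1.0]]
force: [-0.8, -0.5, 1.7]
width: 0.354
gripper_force: 30.1
```

Emit:
arm_command:
  rows: "0 0 0 0 0.8;0 0 0 0 0.4;0 0 0 0 0;0 0 0 0 -0.5;0 0 0 0 -1;0 0 0 0 -1;0 0 0 0 -1;0 0 0 0 -1;0 0 0 0 -1"

```text
time_s: 43.4
tcp_pos: [462.2, 223.7, 11.7]
eef_rot: [[-0.965, 0.262, -0.0], [0.262, 0.965, -0.0], [0.0, -0.0, -1.0]]
force: [0.4, 0.5, 0.0]
width: 1.002
gripper_force: 0.0
```

Emit:
arm_command:
  rows: "0 0 -0.5 0 -1;0 0 -1 0 -1;0 0 -1 0 -1;0 0 -1 0 -1;0 0 -1 0 -1;0 0 -1 0 -1;0 0 -1 0 -1;0 0 0 0 -1"

```text
time_s: 44.2
tcp_pos: [464.0, 224.5, 211.1]
eef_rot: [[-0.965, 0.262, 0.006], [0.262, 0.965, 0.003], [-0.005, 0.005, -1.0]]
force: [0.4, 0.8, -0.1]
width: 1.0
gripper_force: 0.0
```

```bash
python3 go.py 454.1 -184.1 212;python3 fitfar.py wrist scene 2>/dev/null| grep -E "orange|red"
```

```text
t 44.2 tcp [464.  224.5 211.1] units [ -3.248 -13.231  -0.074] w 1.0 j [ 0.45  0.1  -0.11  1.35 -0.    0.72] z [ 0.006  0.003 -1.   ]
wrist bottle_red 0.78 [148. 241.] [489.8  87.6] res 0.2 cap [487.6  88.7] 115
wrist bottle_red 0.62 [273. 184.] [463.8 223.1] res 0.1 cap [463.2 223.1] 186
wrist bottle_red 0.61 [ 13. 273.] [490.7 -84. ] res 0.4 cap [nan nan] 0
scene bottle_red 0.76 [306. 216.] [491.1 -84. ] res 0.5 cap [488.2 -80.5] 9
scene bottle_red 0.73 [189. 307.] [463.5 223.4] res 0.3 cap [462.2 223.5] 42
scene bottle_red 0.69 [238. 258.] [489.6  87.6] res 0.4 cap [487.3  88.9] 20
scene bottle_orange 0.58 [351. 203.] [ 454.5 -184.1] res 0.6 cap [ 452.1 -180.9] 34
```

Emit:
arm_command:
  rows: "-0.25 -1 0 0 -1;-0.25 -1 0 0 -1;-0.25 -1 0 0 -1;-0.25 -1 0 0 -1;-0.25 -1 0 0 -1;-0.25 -1 0 0 -1;-0.25 -1 0 0 -1;-0.25 -1 0 0 -1;-0.25 -1 0 0 -1;-0.25 -1 0 0 -1;-0.25 -1 0 0 -1;-0.25 -1 0 0 -1;-0.2 -0.8 0 0 -1;-0.05 -0.4 0 0 -1;0 -0.03 0 0 -1;0 0 0 0 -1;0 0 1 0 -1;0 0 1 0 -1;0 0 0 0 -1;0 0 0 0 -1"

```text
time_s: 46.8
tcp_pos: [452.3, -183.9, 147.1]
eef_rot: [[-0.966, 0.26, -0.001], [0.26, 0.966, 0.0], [0.001, 0.0, -1.0]]
force: [-0.3, 0.1, 0.8]
width: 1.001
gripper_force: 0.0
```

```bash
python3 go.py 454.1 -184.1 19;python3 fitfar.py wrist 2>/dev/null| grep -E "orange"
```

```text
t 46.8 tcp [ 452.3 -183.9  147.1] units [-0.063  0.007  4.27 ] w 1.001 j [-0.39  0.07 -0.29  1.22  0.   -0.12] z [-0.001  0.    -1.   ]
wrist bottle_orange 0.92 [279. 208.] [ 454.  -184.2] res 0.1 cap [ 453.  -183.5] 466
```

Emit:
arm_command:
  rows: "-0.04 0 0.6 0 -1;0 0 0.8 0 -1;0 0 0.8 0 -1;0 0 0.8 0 -1;0 0 0.7 0 -1;0 0 0.4 0 -1;0 0 0.16 0 -1;0 0 0 0 -1;0 0 0 0 -1;0 0 0 0 0.2;0 0 0 0 0.4;0 0 0 0 0.6;0 0 0 0 1;0 0 0 0 1;0 0 0 0 1;0 0 0 0 1;0 0 0 0 1;0 0 0 0 1"

```text
time_s: 48.9
tcp_pos: [454.0, -185.2, 19.4]
eef_rot: [[-0.965, 0.262, 0.001], [0.262, 0.965, -0.0], [-0.001, 0.0, -1.0]]
force: [-0.7, 1.3, 4.8]
width: 0.433
gripper_force: 30.0
```

Emit:
arm_command:
  rows: "0 0 -0.2 0 1;0 0 -0.4 0 1;0 0 -0.8 0 1;0 0 -1 0 1;0 0 -1 0 1;0 0 -1 0 1;0 0 -0.6 0 1;0 0 0 0 1;0 0 0 0 1"

```text
time_s: 49.8
tcp_pos: [453.7, -185.3, 169.0]
eef_rot: [[-0.965, 0.262, 0.0], [0.262, 0.965, -0.0], [-0.001, -0.0, -1.0]]
force: [-0.2, 0.4, -1.3]
width: 0.43
gripper_force: 30.1
```

```bash
python3 go.py 429.8 -1.8 150; python3 m.py scene side 2>/dev/null| grep -E "dish (orange)"
```

```text
t 49.8 tcp [ 453.7 -185.3  169. ] units [2.369 5.694 0.631] w 0.43 j [-0.39  0.07 -0.24  1.26 -0.   -0.12] z [ 0. -0. -1.]
dish orange 0.76 [294. 260.] mec 432.8 -2.1 40.7 hull [430.3  -1.9] 0.9 z [2.1 4.2 9.2]
dish orange 0.74 [206. 227.] mec 625.4 86.4 46.6 hull [619.4  83.8] 4.4 z [-0.7  7.2 13.2]
dish orange 0.85 [224. 220.] mec 430.5 3.7 44.2 hull [429.1  -1.2] 1.3 z [ 2.9  6.3 11.5]
```

Emit:
arm_command:
  rows: "0.4 0.9 0 0 1;0.4 0.9 0 0 1;0.4 0.9 0 0 1;0.4 0.9 0 0 1;0.4 0.9 0 0 1;0.25 0.8 0 0 1;0.12 0.38 0 0 1;0 0 0 0 1;0 0 1 0 1;0 0 1 0 1;0 0 1 0 1;0 0 0.3 0 1;0 0 0 0 1;0 0 0 0 1;0 0 0 0 1"

```text
time_s: 52.4
tcp_pos: [430.9, -2.4, 71.5]
eef_rot: [[-0.965, 0.262, 0.003], [0.262, 0.965, -0.0], [-0.002, 0.001, -1.0]]
force: [0.0, 0.2, -0.3]
width: 0.432
gripper_force: 30.2
```

```bash
python3 go.py 429.7 -2.2 19; python3 m.py wrist 2>/dev/null| grep -E "dish (orange)"
```

```text
t 52.4 tcp [430.9  -2.4  71.5] units [ 0.043 -0.005  1.748] w 0.432 j [-0.01  0.   -0.53  1.04 -0.    0.26] z [ 0.003 -0.    -1.   ]
dish orange 0.72 [279. 213.] mec 432.2 -2.2 39.7 hull [430.7  -2.4] 0.5 z [2.8 4.1 9. ]
```

Emit:
arm_command:
  rows: "0.01 0 0.4 0 1;0 0 0.4 0 1;0 0 0.4 0 1;0 0 0.3 0 1;0 0 0.15 0 1;0 0 0.08 0 1;0 0 0 0 1;0 0 0 0 1"

```text
time_s: 53.75
tcp_pos: [429.4, -1.8, 18.9]
eef_rot: [[-0.965, 0.262, 0.0], [0.262, 0.965, 0.001], [-0.0, 0.001, -1.0]]
force: [-3.8, 1.0, 11.0]
width: 0.434
gripper_force: 28.9
```

Emit:
arm_command:
  rows: "0 0 -0.03 0 1;0 0 0 0 0.4;0 0 0 0 0;0 0 0 0 -0.5;0 0 0 0 -1;0 0 0 0 -1;0 0 0 0 -1;0 0 0 0 -1;0 0 0 0 -1"

```text
time_s: 54.65
tcp_pos: [429.3, -2.0, 18.9]
eef_rot: [[-0.965, 0.262, 0.0], [0.262, 0.965, 0.0], [-0.0, 0.0, -1.0]]
force: [0.3, -0.5, -0.3]
width: 1.001
gripper_force: 0.0
```

Emit:
arm_command:
  rows: "0 0 -0.5 0 -1;0 0 -1 0 -1;0 0 -1 0 -1;0 0 -1 0 -1;0 0 -1 0 -1;0 0 -1 0 -1;0 0 -1 0 -1;0 0 0 0 -1;0 0 0 0 -1;0 0 0 0 -1"

```text
time_s: 55.65
tcp_pos: [428.8, -2.1, 212.8]
eef_rot: [[-0.965, 0.262, -0.002], [0.262, 0.965, -0.0], [0.002, -0.0, -1.0]]
force: [-0.4, 0.3, -0.5]
width: 0.998
gripper_force: 0.0
```

```bash
python3 fitfar.py wrist scene side 2>/dev/null; python3 -c "
from h import *
p,d=get_image('scene');cv2.imwrite('pics/s9.png',p[:,:,::-1])"
```

```text
wrist bottle_blue 0.81 [227. 363.] [ 608.8 -109.4] res 0.4 cap [ 600.9 -109.1] 49
wrist bottle_red 0.81 [216. 261.] [490.8 -84.3] res 0.2 cap [489.9 -83.9] 118
wrist bottle_red 0.63 [518. 156.] [463.9 222.9] res 0.3 cap [462.6 220.5] 186
wrist bottle_red 0.63 [380. 217.] [489.6  87.3] res 0.2 cap [488.8  86.4] 148
wrist bottle_orange 0.97 [277. 186.] [428.7  -2.4] res 0.1 cap [428.1  -1.9] 287
scene bottle_blue 0.64 [282. 179.] [ 609.2 -109. ] res 0.7 cap [nan nan] 0
scene bottle_red 0.8 [188. 304.] [463.6 223.5] res 0.4 cap [462.3 223.5] 46
scene bottle_red 0.78 [306. 213.] [491.1 -84. ] res 0.4 cap [488.3 -81.9] 12
scene bottle_red 0.78 [242. 259.] [489.7  87.9] res 0.4 cap [487.7  88.1] 22
scene bottle_brown 0.55 [352. 141.] [ 597.3 -303. ] res 0.7 cap [ 592.7 -300.5] 13
side bottle_blue 0.57 [322. 210.] [ 608.  -109.1] res 0.8 cap [ 605.5 -114.8] 40
side bottle_red 0.88 [262. 227.] [490.  -84.1] res 0.6 cap [488.6 -88.4] 14
side bottle_red 0.83 [236. 183.] [488.6  87.5] res 0.8 cap [487.  83.] 10
side bottle_red 0.52 [207. 153.] [461.3 223.3] res 1.2 cap [460.5 216.6] 12
side bottle_orange 0.82 [223. 206.] [428.1  -2.2] res 0.9 cap [426.5  -7.2] 30
side bottle_white 0.59 [277. 167.] [598.7  95.9] res 0.9 cap [594.   91.2] 12
side bottle_brown 0.58 [364. 281.] [ 596.5 -303. ] res 0.5 cap [ 593.9 -306.3] 65
```

View pics/s9.png

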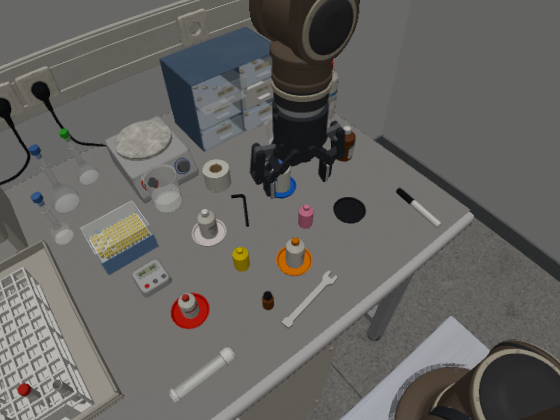

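The scene picture shows red in red (188,307), white in white (208,226), orange in orange (295,255) and blue in blue (281,180). The black dish (349,210) is empty, and the look-alikes and brown bottle haven't moved.

```bash
python3 -c "
from cell import *
print(sign_off())"
```

```text
the job is handed in; nothing more can be done
None
```

All four bottles stand upright in the dishes of their own cap colour, each measured within about 2 mm of the middle. The black dish is empty, the brown bottle has not moved, and I handed the job in at about 56 s on the robot's clock.

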